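# Push the battery cells home in the test rail

### The job

Push the row of four battery cells along the rail, all together as one row and only by pushing on the rearmost cell, until the row is fully home against the end stop. Then push the swing keeper round by its post until it is shut square across the rail behind the row. Nothing is to be lifted, and the other things on the bench are to be left where they are.

Things in the scene. Friction and masses are not known exactly. Their poses are not given: they have to be found in the camera images.
- rail: fixed aluminium channel on the bench, 395 mm long, 51 wide (all lengths here in mm); origin at bench height midway across it; own x along the channel to the end stop, y to the keeper's side, z up. Floor 5 above the bench, 43 wide inside; side walls 4 thick, tops 13 above the bench. End stop: grey block across the +x end, 62 wide, 50 high, inner face at x = +165; open end at x = -200
- keeper_hinge (a point): hinge axis of the keeper, upright, on the rail at x = -19 mm, y = +34 mm in the rail's frame; the point is at the top of the hinge, 26 mm above the bench
- keeper_post (a point): centre of the top of the keeper's black push post, an upright pin of 10 mm diameter, 60 mm from the hinge axis, top 48 mm above the bench
- keeper (a joint): angle (rad) of a steel swing bar 60 mm long, 10 wide, 14 to 25 above the bench, passing over the walls. 0 = along the rail, pointing from hinge to rail -x; negative = swung outwards (to -1.1); growing (anticlockwise from above) = swung in over the channel; 1.57 = shut square across it, at its limit, 3 mm clear of the back of a row fully home. Stays where left; about 1 N at the post turns it
- cell1: the leading battery cell block, plain aluminium with a black top and two small brass discs; 44 long (own x, along the rail) x 40 wide x 30 mm high, about 120 g; origin at the centre of its underside. It is the one nearest the end stop. All four cells stand in the channel in one touching row, with 1.5 mm play to each wall; home, this one's centre is at x = +143 mm in the rail's frame
- cell2: second battery cell block, plain aluminium with a black top and two small brass discs; 44 long (own x, along the rail) x 40 wide x 30 mm high, about 120 g; origin at the centre of its underside
- cell3: third battery cell block, plain aluminium with a black top and two small brass discs; 44 long (own x, along the rail) x 40 wide x 30 mm high, about 120 g; origin at the centre of its underside
- cell4: the rearmost battery cell block, plain aluminium with a black top and two small brass discs; 44 long (own x, along the rail) x 40 wide x 30 mm high, about 120 g; origin at the centre of its underside. It is farthest from the end stop; its free back face, away from the stop, is the one to push. Home, its centre is at x = +11 mm in the rail's frame. The row slides with about 2 to 7 N
- spare_cell: a fifth, identical cell that stands on the bench beside the rail, not part of the row; bystander
- screwdriver: screwdriver 170 mm long with a blue handle, lying along the far side of the rail; bystander
- screw_tin: open red plastic screw tray 85 x 60 x 18 mm near the rail's open end; bystander
- phone: black phone 150 x 72 x 9 mm lying flat; bystander
- cleaner_bottle: white bottle 50 mm in diameter, 120 mm high; bystander
- tweezers: steel tweezers 130 mm long lying flat; bystander
Things that resemble listed ones, but are neither listed nor needed, are in the scene too. What is shaped like the cell4 but blue or green is not meant. Leave any blue look-alike of the cell2 alone.

How it is judged:
By the outcome, as a careful person would: the job done as asked, in the order asked, and still so for the second after the job is handed in, with the robot touching nothing.
It also fails if it takes over 58 s, if anything falls off the work surface, if the arm or the gripper's body presses on something with over 40 N, if the wrist force passes 120 N, or if a joint passes its speed limit or range.

### The arm

A 6-joint arm with a two-finger parallel gripper is mounted at the origin on the work surface. World frame = base frame: x ahead of the robot, y to its left, z up, the work surface at z = 0. Lengths are in m, angles in rad, forces in N, time in s.
With the tool pointing down it reaches from about 0.35 to 0.975 m from the base axis. Payload 4.9 kg.
Tool frame: the origin (TCP) lies on the centre line of the jaws, within the pads' length; the fingertips stand 14 mm ahead of it and the grasp point (between the pads) lies 5 mm behind it; x points along the fingers, z is the direction in which the jaws open and shut, and the axes are right-handed (so a half turn about x gives the same grasp; the last joint's range is limited). The gripper opens to 85 mm and grips with 20 to 120 N. Pads are 22 mm wide; open, the fingers measure 114 mm over their backs; the gripper's body (76 mm by 85 mm) begins 54 mm behind the grasp point. The pads swing forward as they close: fully open they stand 13 mm farther back than shut.
Start: joints at [1.176, 0.053, 1.613, -0, 1.476, -0.119], TCP at [0.17, 0.601, 0.245] pointing down, gripper open.
Joint ranges: [-3.01, 3.01], [-1.01, 2.22], [0.06, 2.58], [-1.02, 4.17], [0.09, 2.62], [-3.14, 3.14]. Speed limits (rad/s): [2.57, 2.57, 3.14, 3.14, 3.14, 3.14].

### API

Orientations are given as a rotation vector (axis times angle).
In Python, from station import ctrl gives the robot as it stands.
- The arm moves only by the tool move_arm, never from a script. Its argument "increments" is a list that holds one entry, the list of rows, each a list of 4 numbers: the shift along the tool's x, y, z in units of 25 cm (1.0 is 25 cm), then the turn about the tool's x in units of 90 degrees (1.0 is 90 degrees). A call has 1 to 20 rows; each row shifts and turns the commanded pose from where the row before left it, along the tool's axes as they then stand; what a row does not reach is not made up. A row lasts 1/12 s, in which the tool goes at most 41.7 mm and 7.16 degrees, less where a joint would pass 70% of its speed; a pose out of reach is approached as far as the arm can. A call with a number of a shift or a turn outside -1 to 1 is refused whole. A call with a gripper value outside its range is refused whole. "gripper" is the closure, from 0 (fully open) to 1 (shut), set as the call begins (left out, the last holds). The fingers move at their own pace and stop on an object; "squeeze" is the grip in N (left out, the last holds). Time passes only in rows, so rows that do not move let the fingers close. It gives the time, the measured TCP pose, the force and the opening at its end, in the units of the state.
- ctrl.get_obs(): the state, without advancing time (a new reading comes with each control period).
- ctrl.get_image(name): name is "scene" or "top" or "wrist"; returns a dict with "pixels" (420x560x3 uint8, red, green, blue), "depth" (420x560 float32, m along the optical axis (not along the pixel's ray), 0 where there is no reading), "K" (3x3 intrinsics, pixels), "extrinsics" (4x4, takes a point from camera to world coordinates); the wrist camera has in their place "tool_from_camera" (4x4, takes a point from camera to tool coordinates, whose origin is the TCP and whose axes are the tool frame's). Camera axes: x right, y up, looking along -z (the intrinsics and any distortion apply to the point x, -y, -z); pixel columns grow to the right and rows downward; lengths in m; the calibration is good to about 2 mm. A picture is of the moment at which its call begins: read the wrist's pose just before it.
- ctrl.finish_job(): hands the job in, once; it reports no verdict.
Trained networks look in the newest picture that a camera, given by its name, has taken for a name from the list of things; names that differ only in an ending like _2 or _b are one class to them, and where a whole thing is asked for, a point or a joint stands for the part that bears it (a point fixed in the world has none). Each returns a list of dicts, best first, with "score" (0 to 1); they miss things now and then, are a little off and sometimes report something else, mostly with a low value. They report only what shows in the picture. A call takes as long as a camera call. They do not tell look-alikes from the thing itself.
- ctrl.trace(camera, target): "region" (420x560 bool, what is visible of it) and "pixel" ([row, column] in pixels, amid what is visible of it).
The state is a dict: "t": time; "q": joint angles; "dq": joint speeds; "effort": joint torques, N m; "tool_pos": TCP position; "tool_rot": TCP orientation; "contact_force": force on the tool from outside, world axes, zero at the start; "wrist_torque": the same for the moment, N m; "opening": finger opening in m.
Only numpy, scipy, OpenCV 4.12 (cv2) and the standard library are available. Lean on these libraries where they do the work, as an engineer would, in place of code of your own. Each camera call takes 0.05 s, during which the arm holds its last target. There are 200 camera calls.

## Working session

There is one attempt and no reset: what is moved stays moved. The work goes in short steps, Python scripts to look and compute and a tool call to move; the robot and the scene stay as the last step left them, time stands still between calls to the robot, and variables do not carry over. Pictures are saved under pics/ and viewed, about 8 in all and at most 12, crops included, and the job is handed in when it is done.

Besides the shell and the picture viewer there is one more tool, called after "Request:" in YAML: its name, and indented under it one key for each argument. move_arm: Moves the arm, as the interface text tells. Shifts and turns lie within -1 to 1; 1 stands for 25 cm of shift or 90 degrees of turn. Its arguments: {"type":"object","properties":{"increments":{"type":"array","items":{"type":"array","items":{"type":"array","items":{"type":"number","minimum":-1,"maximum":1}}}},"gripper":{"type":"number"},"squeeze":{"type":"number"}},"required":["increments"]}

```bash
mkdir -p pics; cat > h.py <<'E'
import numpy as np, cv2
from station import ctrl
def world(im,r,c,E=None):
    K=im["K"];E=im["extrinsics"] if E is None else E
    d=float(im["depth"][int(r),int(c)])
    return (E@[(c-K[0,2])/K[0,0]*d,-(r-K[1,2])/K[1,1]*d,-d,1])[:3]
def proj(im,p):
    q=np.linalg.inv(im["extrinsics"])@np.r_[p,1];K=im["K"]
    return [K[1,1]*(-q[1])/(-q[2])+K[1,2],K[0,0]*q[0]/(-q[2])+K[0,2]]
def cloud(im):
    K=im["K"];d=im["depth"];r,c=np.indices(d.shape)
    P=np.stack([(c-K[0,2])/K[0,0]*d,-(r-K[1,2])/K[1,1]*d,-d],-1)
    return P@im["extrinsics"][:3,:3].T+im["extrinsics"][:3,3]
E
python3 - <<'E'
from h import *
s=ctrl.get_obs();print(s)
for n in ("top","scene"):
    im=ctrl.get_image(n);print(n,im["K"].tolist(),im["extrinsics"].round(3).tolist())
    cv2.imwrite(f"pics/{n}0.png",im["pixels"][:,:,::-1])
    for t in ("rail","keeper_hinge","keeper_post","cell1","cell4","spare_cell"):
        for o in ctrl.trace(n,t)[:6]:
            r,c=o["pixel"];print(t,round(o["score"],2),[round(float(r)),round(float(c))],world(im,r,c).round(3),int(o["region"].sum()))
E
```

```text
{'t': 0.0, 'q': array([ 1.17602021e+00,  5.33829168e-02,  1.61431442e+00,  4.01847684e-06,
        1.47597824e+00, -1.19013030e-01]), 'dq': array([ 0.00040522,  0.00177675,  0.00102171,  0.00011332, -0.00121527,
        0.00108534]), 'effort': array([ 2.64501585e-03, -3.93682551e+01, -3.70177317e+01,  3.59040473e-05,
        7.12262525e-03, -7.80716164e-06]), 'tool_pos': array([0.16995099, 0.60082931, 0.24403463]), 'tool_rot': array([-1.00483044,  1.32897267,  1.00308811]), 'contact_force': array([-0.91672985, -0.09346046,  0.66289579]), 'wrist_torque': array([-0.01227146,  0.00363374, -0.03531822]), 'opening': 0.08488600672918806}
top [[466.28453780856233, 0.0, 284.2321883189118], [0.0, 466.28453780856233, 206.23497969541083], [0.0, 0.0, 1.0]] [[-0.018, 0.986, -0.168, 0.354], [-1.0, -0.022, -0.019, 0.001], [-0.023, 0.168, 0.986, 1.183], [0.0, 0.0, 0.0, 1.0]]
rail 0.56 [212, 281] [ 0.542  0.032 -0.003] 2185
keeper_hinge 0.79 [207, 307] [ 0.546 -0.033  0.032] 2236
keeper_hinge 0.29 [244, 381] [ 0.453 -0.215  0.016] 815
keeper_post 0.41 [222, 325] [ 0.509 -0.076  0.025] 143
keeper_post
[... 1145 characters left out ...]
086  0.025] 292
cell1 0.88 [276, 270] [ 0.694 -0.18   0.03 ] 289
cell1 0.7 [175, 270] [0.418 0.124 0.028] 197
cell1 0.67 [236, 255] [ 0.57  -0.11   0.035] 262
cell1 0.58 [211, 220] [ 0.417 -0.105  0.032] 226
cell1 0.56 [228, 267] [ 0.575 -0.063  0.037] 205
cell1 0.55 [221, 273] [ 0.568 -0.03   0.034] 201
cell4 0.88 [276, 270] [ 0.694 -0.18   0.03 ] 289
cell4 0.7 [175, 270] [0.418 0.124 0.028] 197
cell4 0.67 [236, 255] [ 0.57  -0.11   0.035] 262
cell4 0.58 [211, 220] [ 0.417 -0.105  0.032] 226
cell4 0.56 [228, 267] [ 0.575 -0.063  0.037] 205
cell4 0.55 [221, 273] [ 0.568 -0.03   0.034] 201
spare_cell 0.62 [188, 290] [0.513 0.114 0.033] 196
spare_cell 0.59 [220, 248] [ 0.505 -0.072  0.027] 107
```

View pics/top0.png

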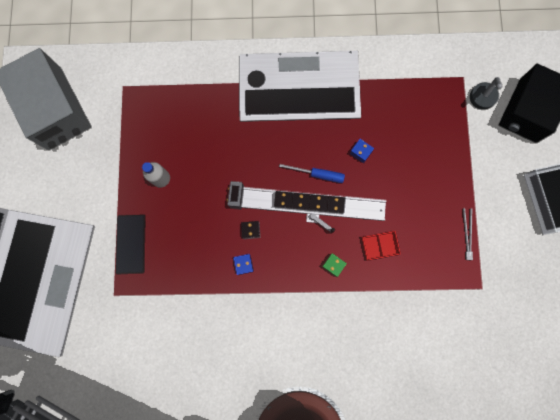

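View pics/scene0.png

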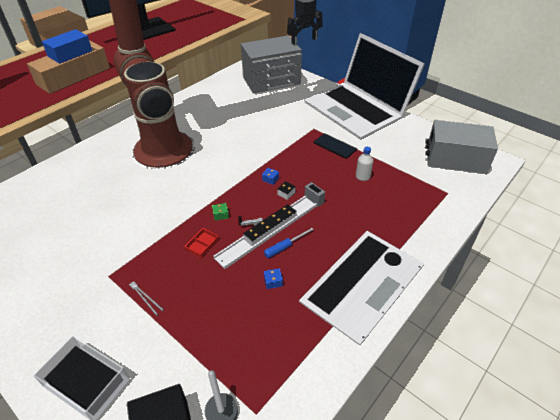

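Top picture: rail from the end stop at [195,235] to the open end at [210,385]. The row of four black-topped cells spans [200,275] to [204,345], and the keeper sits on the robot side at about [220,318]. Blue blocks at [263,243] and [150,362] and the green one at [265,335] are look-alikes; the spare is at [230,251], beside the rail. cell4 is the row's right-most cell, near [204,338].

```bash
python3 - <<'E'
from h import *
C=[]
for n in ("top","scene"):
    im=ctrl.get_image(n);P=cloud(im);px=im["pixels"].astype(int)
    np.savez(f"{n}.npz",P=P,**im)
    x,y,z=P[...,0],P[...,1],P[...,2]
    box=(abs(x-.56)<.07)&(y>-.28)&(y<.22)
    tab=(x>.3)&(x<.5)&(abs(y+.0)<.3)&(px[...,0]>60)&(px[...,1]<30)
    print(n,"table z",np.median(z[tab]),z[tab].std())
    # rail floor/walls: bright pixels
    m=box&(px.min(-1)>130)&(z<.03)
    L=P[m][:,:2];v=cv2.fitLine(L.astype(np.float32),cv2.DIST_HUBER,0,.01,.01).ravel();print("rail line",v, "ends",np.percentile((L-v[2:])@v[:2],[0.5,99.5]))
    st=box&(y>.08)&(z>.04)&(z<.06);print("stop",P[st].mean(0),P[st].min(0),P[st].max(0),st.sum())
    ce=box&(px.max(-1)<60)&(z>.026)&(z<.044)&(y<.08);Q=P[ce][:,:2]
    print("cells",Q.mean(0),cv2.minAreaRect(Q.astype(np.float32)*1000))
a=cv2.imread("pics/top0.png")[160:260,220:400];cv2.imwrite("pics/topc.png",cv2.resize(a,None,fx=4.4,fy=4.4,interpolation=cv2.INTER_CUBIC))
E
```

```text
top table z 0.0025209716080274447 0.3776524567655243
rail line [ 0.11259336  0.99364114  0.55423623 -0.06170966] ends [-0.169385   0.1943861]
stop [0.58142023 0.14519928 0.0495979 ] [0.5506374  0.12765571 0.04008258] [0.61477863 0.16312229 0.05707207] 308
cells [ 0.55991351 -0.03741932] ((560.48583984375, -37.997161865234375), (172.930908203125, 39.272918701171875), 83.14258575439453)
scene table z 0.004152925576929034 0.006192861050590442
rail line [ 0.13259049  0.9911709   0.5582267  -0.06559758] ends [-0.16415651  0.19998108]
stop [0.58866833 0.14363328 0.0504577 ] [0.55412246 0.12801403 0.04017656] [0.61819001 0.16824159 0.05764691] 176
cells [ 0.56438369 -0.04333869] ((542.7802734375, -36.58418273925781), (175.36944580078125, 86.40679931640625), 82.91928100585938)
```

View pics/topc.png

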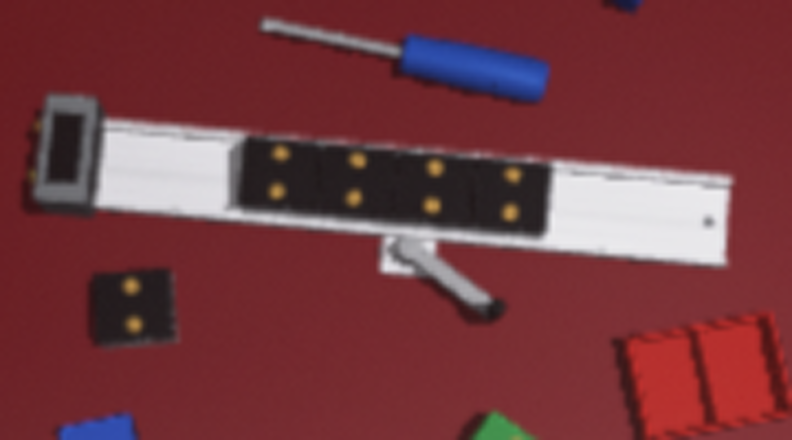

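The crop shows the four-cell row, black with brass discs and all touching: front face at x≈240, back face at x≈548. Stop inner edge x≈98, open end x≈730. The hinge is at (403,248) and the post at (492,308), about 0.5 rad outwards. The gap to home is about a third of the rail. Next, corner rays against known heights.

```bash
python3 - <<'E'
from h import *
from scipy.spatial.transform import Rotation as R
im=dict(np.load("top.npz"));K=im["K"];E=im["extrinsics"]
def ray(cx,cy,z):
    c=220+(cx+.5)/4.4-.5;r=160+(cy+.5)/4.4-.5
    d=E[:3,:3]@[(c-K[0,2])/K[0,0],-(r-K[1,2])/K[1,1],-1];o=E[:3,3]
    return (o+d*(z-o[2])/d[2])
L=dict(openA=(732,178,.013),openB=(727,264,.013),stopA=(100,98,.05),stopB=(93,215,.05),stopC=(27,207,.05),stopD=(47,95,.05),
 wallA=(105,121,.013),wallB=(97,207,.013),backA=(551,163,.035),backB=(546,236,.035),frA=(246,137,.035),frB=(237,206,.035),hinge=(403,245,.026),post=(490,307,.048))
W={k:ray(*v) for k,v in L.items()}
u=W["backA"]+W["backB"]-W["frA"]-W["frB"];u=-u[:2]/np.linalg.norm(u[:2]);print("u cells",u)
w=W["wallA"]+W["wallB"]-W["openA"]-W["openB"];w=w[:2]/np.linalg.norm(w[:2]);print("u walls",w)
u=(u+w);u/=np.linalg.norm(u);n=np.array([-u[1],u[0]])
o=(W["openA"]+W["openB"])[:2]/2+.2*u
print("u",u,np.degrees(np.arctan2(u[1],u[0])),"origin",o)
for k,p in W.items(): print(k,p.round(4),"rail",(1000*np.array([u@(p[:2]-o),n@(p[:2]-o)])).round(1))
s=ctrl.get_obs();print(R.from_rotvec(s["tool_rot"]).as_matrix().round(3))
E
```

```text
u cells [0.11479908 0.99338873]
u walls [0.11422835 0.99345452]
u [0.11451372 0.99342167] 83.42442185182122 origin [ 0.56172905 -0.03286291]
openA [ 0.5638 -0.2343  0.013 ] rail [-199.9  -25.1]
openB [ 0.5138 -0.2287  0.013 ] rail [-200.1   25.1]
stopA [0.6113 0.1267 0.05  ] rail [164.2 -30.9]
stopB [0.5442 0.1309 0.05  ] rail [160.6  36.2]
stopC [0.5496 0.168  0.05  ] rail [198.1  35.1]
stopD [0.6137 0.1568 0.05  ] rail [194.4 -29.9]
wallA [0.6058 0.1279 0.013 ] rail [164.8 -25.4]
wallB [0.555  0.1327 0.013 ] rail [163.8  25.6]
backA [ 0.5708 -0.1281  0.035 ] rail [-93.6 -20. ]
backB [ 0.529  -0.1236  0.035 ] rail [-93.9  22.1]
frA [0.5899 0.0449 0.035 ] rail [ 80.5 -19.1]
frB [0.5501 0.0506 0.035 ] rail [81.6 21.2]
hinge [ 0.527  -0.0432  0.026 ] rail [-14.3  33.4]
post [ 0.4878 -0.0896  0.048 ] rail [-64.9  66.9]
[[-0.    -0.962  0.272]
 [ 0.     0.272  0.962]
 [-1.     0.     0.   ]]
```

Request:
move_arm:
  increments:
    - [[0,0,0,0.0748],[0,0,0,0.0748],[0,0,0,0.0748],[0,0,0,0.0748],[0,0,0,0.0748],[0,0,0,0.0748],[0,0,0,0.0748],[0,0,0,0.0748],[0,0,0,0.0748],[0,0,0,0.0748],[0,0,0,0.0748],[0,0,0,0.0748]]
  gripper: 1

```text
t: 1.8
tool_pos: [0.1702, 0.6014, 0.2453]
tool_rot: [0.095, 1.569, -0.095]
contact_force: [-0.6, 0.1, -0.5]
opening: -0.0
```

Request:
move_arm:
  increments:
    - [[0,-0.0953,0.0616,0],[0,-0.0953,0.0616,0],[0,-0.0953,0.0616,0],[0,-0.0953,0.0616,0],[0,-0.0953,0.0616,0],[0,-0.0953,0.0616,0],[0,-0.0953,0.0616,0],[0,-0.0953,0.0616,0],[0,-0.0953,0.0616,0],[0,-0.0953,0.0616,0],[0,-0.0953,0.0616,0],[0,-0.0953,0.0616,0],[0,-0.0953,0.0616,0],[0,-0.0953,0.0616,0],[0,-0.0953,0.0616,0]]

```text
t: 3.05
tool_pos: [0.3591, 0.2186, 0.2456]
tool_rot: [0.09, 1.568, -0.09]
contact_force: [-0.0, 1.4, -0.9]
opening: -0.0002
```

Request:
move_arm:
  increments:
    - [[0.03,-0.0953,0.0616,0],[0.03,-0.0953,0.0616,0],[0.03,-0.0953,0.0616,0],[0.03,-0.0953,0.0616,0],[0.03,-0.0953,0.0616,0],[0.03,-0.0953,0.0616,0],[0.03,-0.0953,0.0616,0],[0.03,-0.0953,0.0616,0],[0.03,-0.0953,0.0616,0],[0.03,-0.0953,0.0616,0],[0.03,-0.0953,0.0616,0],[0.03,-0.0953,0.0616,0],[0.03,-0.0953,0.0616,0],[0.03,-0.0953,0.0616,0],[0.03,-0.0953,0.0616,0],[0,0,0,0],[0,0,0,0]]

```text
t: 4.47
tool_pos: [0.547, -0.1625, 0.1321]
tool_rot: [0.092, 1.57, -0.091]
contact_force: [0.2, -0.6, 0.2]
opening: -0.0001
```

```bash
cat >> h.py <<'E'
from scipy.spatial.transform import Rotation as R
u=np.array([.1145,.9934]);n=np.array([-u[1],u[0]]);o=np.array([.5617,-.0329])
def rail(p): return 1000*np.array([u@(p[:2]-o),n@(p[:2]-o)])
def w(x,y,z): return np.r_[o+u*x/1000+n*y/1000,z/1000]
def wristE(im,s):
    T=np.eye(4);T[:3,:3]=R.from_rotvec(s["tool_rot"]).as_matrix();T[:3,3]=s["tool_pos"];return T@im["tool_from_camera"]
E
python3 - <<'E'
from h import *
s=ctrl.get_obs();print(rail(s["tool_pos"]),s["q"].round(2))
im=ctrl.get_image("wrist");im["extrinsics"]=wristE(im,s);A=im["pixels"][:,:,::-1].copy()
print(im["tool_from_camera"].round(3))
P=cloud(im);Q=(P[...,:2]-o)@np.array([u,n]).T*1000;z=P[...,2]*1000
# cell tops
m=(abs(z-35)<5)&(abs(Q[...,1])<30)&(Q[...,0]<60);print("cell tops",np.percentile(Q[m],[1,50,99],axis=0).round(1),np.median(z[m]))
d=im["depth"];near=(d>0)&(d<.24);print("finger tip tool coords max x",near.sum(), "z min of near",z[near].min() if near.any() else None)
for t in ("keeper_post","keeper_hinge"):
    for q in ctrl.trace("wrist",t)[:2]:
        r,c=q["pixel"];p=world(im,r,c);print(t,q["score"],r,c,p.round(4),rail(p).round(1))
for p in (w(-94,-20,35),w(-94,20,35),w(-19,34,26),w(-68,67,48),w(-200,21,13)):
    r,c=proj(im,p);cv2.circle(A,(int(c),int(r)),3,(0,255,0),1)
cv2.imwrite("pics/wrist1.png",A)
im=ctrl.get_image("scene");a=im["pixels"][130:300,160:340,::-1];cv2.imwrite("pics/sc1.png",cv2.resize(a,None,fx=3.5,fy=3.5))
E
```

```text
[-130.42056428   -0.28443343] [-0.42  0.02  1.84  0.    1.28 -0.3 ]
[[ 0.001  0.324 -0.946 -0.128]
 [-0.     0.946  0.324  0.082]
 [ 1.    -0.     0.001 -0.   ]
 [ 0.     0.     0.     1.   ]]
cell tops [[-92.7 -21.8]
 [-40.3  -2.5]
 [  1.5  17.2]] 34.0252198443507
finger tip tool coords max x 90434 z min of near -3.018708919013735
keeper_post 0.93 81.9 210.9 [ 0.5138 -0.0692  0.0248] [-41.6  43.5]
keeper_post 0.36 53.9 282.9 [ 0.5611 -0.0592  0.0343] [-26.2  -2.4]
keeper_hinge 0.58 177.6 265.7 [ 0.539  -0.1403  0.0035] [-109.3   10.3]
```

View pics/wrist1.png

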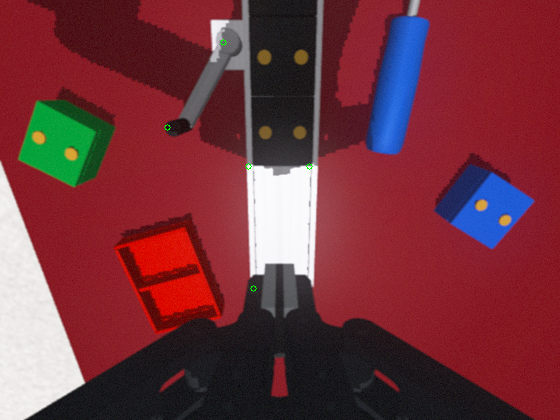

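View pics/sc1.png

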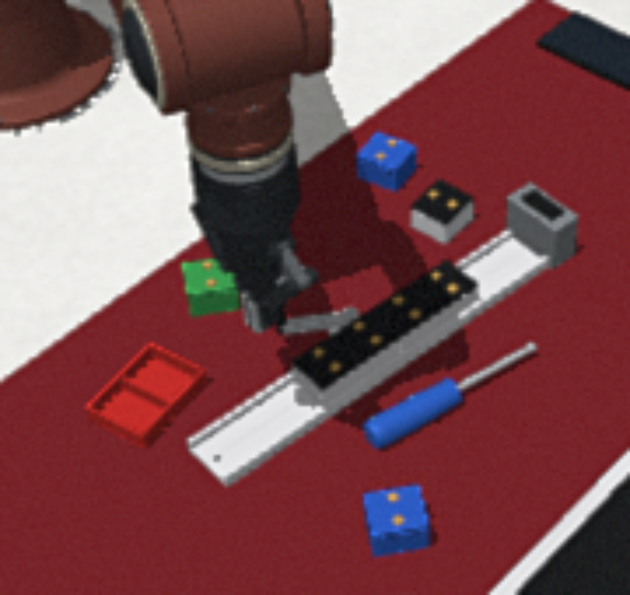

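Wrist view: cell4's back edge is at row 166, columns 247–317; the post is at about [126,175] and the hinge at [43,226], both matching my projected marks. Fingertips at row 264. The scene crop shows a clear drop behind the row. Next, the fingertip position from the depth image.

```bash
python3 - <<'E'
from h import *
im=ctrl.get_image("wrist");K=im["K"];d=im["depth"];print(K.round(1).tolist())
for r in range(258,330,6):
    for c in (270,):
        D=d[r,c];p=im["tool_from_camera"]@[(c-K[0,2])/K[0,0]*D,-(r-K[1,2])/K[1,1]*D,-D,1];print(r,c,(1000*p[:3]).round(1))
E
```

```text
[[345.1, 0.0, 279.1], [0.0, 345.1, 210.4], [0.0, 0.0, 1.0]]
258 270 [128.8 -46.8  -7.8]
264 270 [10.2 10.  -4.2]
270 270 [ 3.8 10.5 -4.1]
276 270 [-0.7 10.2 -4. ]
282 270 [-4.9  9.8 -3.8]
288 270 [-10.1  10.2  -3.7]
294 270 [-13.9  10.   -3.6]
300 270 [-18.7  10.4  -3.5]
306 270 [-22.1  10.2  -3.4]
312 270 [-25.4  10.1  -3.3]
318 270 [-29.4  10.5  -3.2]
324 270 [-33.3  11.   -3.1]
```

Request:
move_arm:
  increments:
    - [[0.04,0,0.006,0],[0.04,0,0,0],[0.04,0,0,0],[0.04,0,0,0],[0.04,0,0,0],[0.04,0,0,0],[0.04,0,0,0],[0.04,0,0,0],[0.025,0,0,0],[0.025,0,0,0],[0.02,0,0,0],[0.015,0,0,0],[0.01,0,0,0],[0,0,0,0],[0,0,0,0]]

```text
t: 5.97
tool_pos: [0.5488, -0.1619, 0.0293]
tool_rot: [0.09, 1.569, -0.09]
contact_force: [0.4, -0.2, -0.7]
opening: 0.0
```

Request:
move_arm:
  increments:
    - [[0,0.01,0,0],[0,0.01,0,0],[0,0.01,0,0],[0,0.01,0,0],[0,0.01,0,0],[0,0.01,0,0],[0,0.01,0,0],[0,0.008,0,0],[0,0.008,0,0],[0,0.008,0,0],[0,0.008,0,0],[0,0.008,0,0],[0,0.008,0,0],[0,0.008,0,0],[0,0.008,0,0]]

```text
t: 7.22
tool_pos: [0.5525, -0.1287, 0.029]
tool_rot: [0.09, 1.569, -0.091]
contact_force: [0.5, -3.4, -0.5]
opening: 0.0002
```

Request:
move_arm:
  increments:
    - [[0,0.008,0,0],[0,0.01,0,0],[0,0.01,0,0],[0,0.01,0,0],[0,0.01,0,0],[0,0.01,0,0],[0,0.01,0,0],[0,0.01,0,0],[0,0.01,0,0],[0,0.01,0,0],[0,0.01,0,0],[0,0.01,0,0],[0,0.01,0,0],[0,0.01,0,0],[0,0.01,0,0],[0,0.01,0,0],[0,0.01,0,0],[0,0.01,0,0],[0,0.01,0,0],[0,0.01,0,0]]

```text
t: 8.88
tool_pos: [0.5582, -0.0792, 0.0291]
tool_rot: [0.09, 1.569, -0.09]
contact_force: [-0.9, -2.4, -0.5]
opening: -0.0002
```

Request:
move_arm:
  increments:
    - [[0,0.008,0,0],[0,0.008,0,0],[0,0.008,0,0],[0,0.008,0,0],[0,0.008,0,0],[0,0.008,0,0],[0,0.006,0,0],[0,0.006,0,0],[0,0.006,0,0]]

```text
t: 9.63
tool_pos: [0.5601, -0.0629, 0.029]
tool_rot: [0.09, 1.569, -0.09]
contact_force: [0.1, -3.0, -1.0]
opening: -0.0002
```

Request:
move_arm:
  increments:
    - [[0,0.005,0,0],[0,0.005,0,0],[0,0.005,0,0],[0,0.005,0,0],[0,0.004,0,0]]

```text
t: 10.05
tool_pos: [0.5607, -0.0569, 0.029]
tool_rot: [0.09, 1.569, -0.09]
contact_force: [0.5, -2.3, -0.3]
opening: -0.0004
```

Request:
move_arm:
  increments:
    - [[0,0.003,0,0],[0,0.003,0,0]]

```text
t: 10.22
tool_pos: [0.5609, -0.0554, 0.029]
tool_rot: [0.09, 1.569, -0.09]
contact_force: [-0.9, -2.4, -0.1]
opening: 0.0002
```

Request:
move_arm:
  increments:
    - [[0,0.003,0,0],[0,0.003,0,0]]

```text
t: 10.38
tool_pos: [0.5611, -0.054, 0.0291]
tool_rot: [0.09, 1.569, -0.09]
contact_force: [0.0, -2.5, -1.4]
opening: -0.0002
```

Request:
move_arm:
  increments:
    - [[0,0.003,0,0],[0,0.003,0,0]]

```text
t: 10.55
tool_pos: [0.5612, -0.0527, 0.029]
tool_rot: [0.09, 1.569, -0.091]
contact_force: [-0.8, -6.4, -0.6]
opening: 0.0004
```

Request:
move_arm:
  increments:
    - [[0,0.003,0,0],[0,0.002,0,0]]

```text
t: 10.72
tool_pos: [0.5613, -0.0526, 0.0291]
tool_rot: [0.087, 1.569, -0.092]
contact_force: [-1.2, -7.8, -0.6]
opening: 0.0001
```

Request:
move_arm:
  increments:
    - [[0,0.002,0,0],[0,0.002,0,0]]

```text
t: 10.88
tool_pos: [0.5613, -0.0526, 0.0292]
tool_rot: [0.086, 1.569, -0.094]
contact_force: [-1.9, -13.0, -0.1]
opening: 0.0001
```

Request:
move_arm:
  increments:
    - [[0,-0.01,0,0],[0,-0.02,0,0],[0,-0.03,0,0],[0,-0.04,0,0],[-0.04,0,0,0],[-0.04,0,0,0],[-0.04,0,0,0],[-0.04,0,0,0],[-0.04,0,0,0],[-0.04,0,0,0],[-0.04,0,0,0],[-0.04,0,0,0],[-0.04,0,0,0],[0,-0.06,0,0],[0,-0.06,0,0],[0,-0.06,0,0],[0,-0.06,0,0],[0,0,0,0],[0,0,0,0]]

```text
t: 12.47
tool_pos: [0.5518, -0.1351, 0.1194]
tool_rot: [0.092, 1.569, -0.091]
contact_force: [-0.4, -0.1, -0.7]
opening: 0.0001
```

```bash
python3 - <<'E'
from h import *
s=ctrl.get_obs();print(rail(s["tool_pos"]),s["tool_pos"],s["q"].round(2))
im=ctrl.get_image("wrist");im["extrinsics"]=wristE(im,s);A=im["pixels"][:,:,::-1].copy()
P=cloud(im);Q=(P[...,:2]-o)@np.array([u,n]).T*1000;z=P[...,2]*1000
m=(abs(z-35)<5)&(abs(Q[...,1])<30)&(Q[...,0]<60);print("cell tops",np.percentile(Q[m],[1,50,99],axis=0).round(1))
for t in ("keeper_post",):
    for q in ctrl.trace("wrist",t)[:2]:
        g=q["region"]&(z>35)&(z<60);print(t,q["score"],q["pixel"],g.sum(),Q[g].mean(0) if g.any() else 0, z[g].max() if g.any() else 0)
for p in [w(-19,34,26)]+[w(-19-60*np.cos(t),34-60*np.sin(t),48) for t in (-.4,-.6,-.8)]:
    r,c=proj(im,p);cv2.circle(A,(int(c),int(r)),2,(0,255,0),-1)
cv2.imwrite("pics/wrist2.png",A)
im=ctrl.get_image("top");a=im["pixels"][160:260,220:400,::-1];cv2.imwrite("pics/top2.png",cv2.resize(a,None,fx=4.4,fy=4.4,interpolation=cv2.INTER_CUBIC))
E
```

```text
[-102.63990834   -1.8383376 ] [ 0.55177348 -0.13507769  0.1194427 ] [-0.37  0.03  1.86  0.    1.26 -0.26]
cell tops [[ -9.7 -21.8]
 [  9.4  -2.3]
 [ 26.9  17.3]]
keeper_post 0.95 [125.8, 204.4] 299 [-67.33557529  62.52439928] 49.20562763144723
```

View pics/wrist2.png

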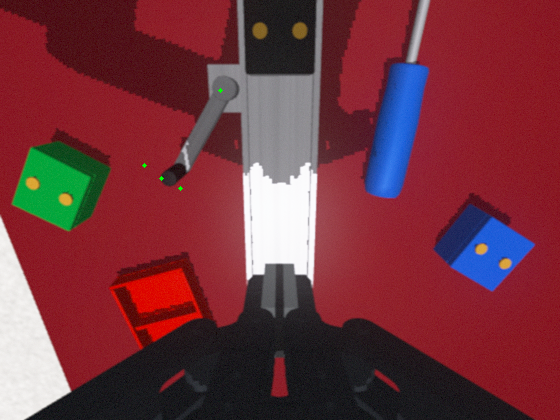

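View pics/top2.png

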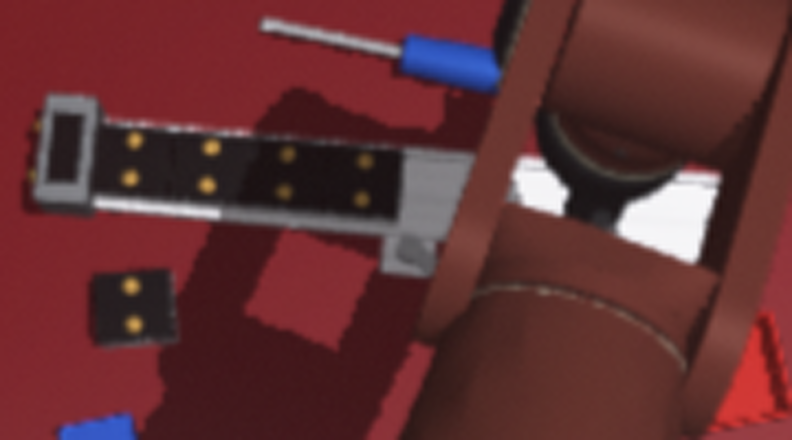

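The row is home: in the top view the black tops run up to the stop at x≈98, and the wrist depth puts the back edge at rail x −9.7 against −11 expected. The post is at wrist pixel [176,168], so the keeper sits at about −0.57 rad. I now move outside the post, with the finger face along the swing tangent.

Request:
move_arm:
  increments:
    - [[0,0.0196,-0.0357,0],[0,0.0196,-0.0357,0],[0,0.0196,-0.0357,0],[0,0.0196,-0.0357,0],[0,0.0196,-0.0357,0],[0,0.0196,-0.0357,0],[0,0.0196,-0.0357,0],[0,0.0196,-0.0357,0],[0,0.0196,-0.0357,0],[0,0.0196,-0.0357,0]]

```text
t: 13.45
tool_pos: [0.4679, -0.0753, 0.1191]
tool_rot: [0.09, 1.569, -0.09]
contact_force: [0.0, -0.2, 0.2]
opening: 0.0002
```

Request:
move_arm:
  increments:
    - [[0,0,0,0.0717],[0,0,0,0.0717],[0,0,0,0.0717],[0,0,0,0.0717],[0,0,0,0.0717],[0,0,0,0.0717],[0,0,0,0.0717],[0,0,0,0.0717],[0,0,0,0.0717],[0,0,0,0.0717],[0,0,0,0.0717],[0,0,0,0.0717],[0,0,0,0.0717],[0,0,0,0.0717],[0,0,0,0.0717],[0,0,0,0.0717],[0,0,0,0.0717],[0,0,0,0.0717],[0,0,0,0.0717],[0,0,0,0]]

```text
t: 15.12
tool_pos: [0.4684, -0.0756, 0.1191]
tool_rot: [1.694, 0.803, -1.694]
contact_force: [-0.2, -0.2, -0.4]
opening: 0.0001
```

```bash
python3 - <<'E'
from h import *
s=ctrl.get_obs();print(rail(s["tool_pos"]),s["tool_pos"],s["q"].round(2))
y=R.from_rotvec(s["tool_rot"]).as_matrix()[:2,1];print("yaw rail deg",np.degrees(np.arctan2(n@y,u@y)))
im=ctrl.get_image("wrist");im["extrinsics"]=wristE(im,s);A=im["pixels"][:,:,::-1].copy()
P=cloud(im);T=(P-s["tool_pos"])@R.from_rotvec(s["tool_rot"]).as_matrix()*1000;z=P[...,2]*1000
for t in ("keeper_post",):
    for q in ctrl.trace("wrist",t)[:2]:
        g=q["region"]&(z>40)&(z<60);print(t,q["score"],q["pixel"],g.sum(),"tool coords",T[g].mean(0) if g.any() else 0, rail(P[g].mean(0)) if g.any() else 0)
cv2.imwrite("pics/wrist3.png",A)
E
```

```text
[-53.08628974  87.83506838] [ 0.46836195 -0.07558078  0.11907485] [-0.32 -0.2   2.07  0.    1.27  1.94]
yaw rail deg -122.71968215388125
keeper_post 0.74 [179.7, 233.4] 225 tool coords [72.30094338 29.24609421  0.32320668] [-69.16619277  63.40007075]
```

View pics/wrist3.png

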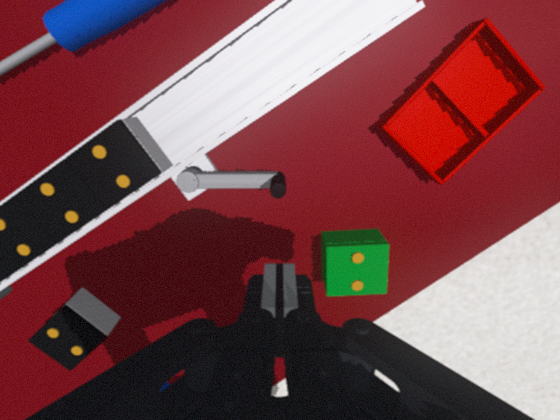

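The wrist view shows the post at [186,278], dead ahead of the fingertips, with the bar square to the push. The green block is about 15 mm clear of the finger's side. I descend next.

Request:
move_arm:
  increments:
    - [[0.04,0,0,0],[0.04,0,0,0],[0.04,0,0,0],[0.04,0,0,0],[0.04,0,0,0],[0.04,0,0,0],[0.03,0,0,0],[0.02,0,0,0],[0.006,0,0,0],[0,0,0,0],[0,0.012,0,0],[0,0.012,0,0],[0,0.012,0,0],[0,0.008,0,0],[0,0.004,0,0],[0,0,0,0]]

```text
t: 16.55
tool_pos: [0.4784, -0.0837, 0.0453]
tool_rot: [1.693, 0.803, -1.692]
contact_force: [0.3, 0.4, -0.6]
opening: 0.0
```

Request:
move_arm:
  increments:
    - [[0,0.0126,0.0029,-0.0333],[0,0.0126,0.0029,-0.0333],[0,0.0126,0.0029,-0.0333],[0,0.0126,0.0029,-0.0333],[0,0.0126,0.0029,-0.0333],[0,0.0126,0.0029,-0.0333]]

```text
t: 17.05
tool_pos: [0.4916, -0.0969, 0.045]
tool_rot: [1.475, 1.013, -1.475]
contact_force: [0.2, 0.1, 2.0]
opening: 0.0001
```

```bash
cat > c.py <<'E'
from h import *
s=ctrl.get_obs();M=R.from_rotvec(s["tool_rot"]).as_matrix();y=M[:2,1]
print("TCP rail",rail(s["tool_pos"]).round(1),s["tool_pos"][2],"yaw",np.degrees(np.arctan2(n@y,u@y)).round(1),"F tool",(M.T@s["contact_force"]).round(1))
im=ctrl.get_image("wrist");im["extrinsics"]=wristE(im,s)
P=cloud(im);T=(P-s["tool_pos"])@M*1000;z=P[...,2]*1000
for q in ctrl.trace("wrist","keeper_post")[:1]:
    g=q["region"]&(z>40)&(z<60);print(q["score"],q["pixel"],g.sum(),T[g].mean(0) if g.any() else 0, rail(P[g].mean(0)) if g.any() else 0)
import sys;cv2.imwrite(sys.argv[1],im["pixels"][:,:,::-1])
E
python3 c.py pics/w4.png
```

```text
TCP rail [-71.6  62.3] 0.044968235609780374 yaw -104.5 F tool [-2.   0.1 -0.2]
0.75 [241.3, 220.3] 551 [-1.37643761 17.47257021  0.52099104] [-76.49424388  45.51569334]
```

View pics/w4.png

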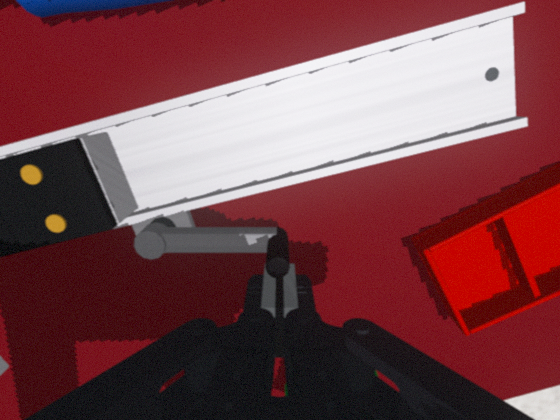

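The post touches the fingertips at [266,278], centred, and the bar is turning with the tool. The arc continues.

Request:
move_arm:
  increments:
    - [[0,0.0126,0.0029,-0.0333],[0,0.0126,0.0029,-0.0333],[0,0.0126,0.0029,-0.0333],[0,0.0126,0.0029,-0.0333],[0,0.0126,0.0029,-0.0333],[0,0.0126,0.0029,-0.0333],[0,0.0126,0.0029,-0.0333],[0,0.0126,0.0029,-0.0333],[0,0.0126,0.0029,-0.0333],[0,0.0126,0.0029,-0.0333],[0,0.0126,0.0029,-0.0333],[0,0.0126,0.0029,-0.0333],[0,0.0126,0.0029,-0.0333],[0,0.0126,0.0029,-0.0333],[0,0.0126,0.0029,-0.0333]]

```text
t: 18.4
tool_pos: [0.5375, -0.108, 0.0449]
tool_rot: [0.897, 1.378, -0.899]
contact_force: [-0.2, -1.1, -0.6]
opening: -0.0001
```

```bash
python3 c.py pics/w5.png
```

```text
TCP rail [-77.4  15.4] 0.044891567231617364 yaw -59.6 F tool [ 0.6 -0.7  0.9]
0.67 [240.0, 221.2] 576 [-1.4550606  16.60650596  0.37560776] [-69.33259297   0.87139359]
```

Request:
move_arm:
  increments:
    - [[0,0.0126,0.0029,-0.0333],[0,0.0126,0.0029,-0.0333],[0,0.0126,0.0029,-0.0333],[0,0.0126,0.0029,-0.0333],[0,0.0126,0.0029,-0.0333],[0,0.0126,0.0029,-0.0333],[0,0.0126,0.0029,-0.0333],[0,0.0126,0.0029,-0.0333],[0,0.0126,0.0029,-0.0333],[0,0.0126,0.0029,-0.0333],[0,0.0126,0.0029,-0.0333],[0,0.0126,0.0029,-0.0333],[0,0.0126,0.0029,-0.0333],[0,0.0126,0.0029,-0.0333],[0,0.0126,0.0029,-0.0333],[0,0.0126,0.0029,-0.0333]]

```text
t: 19.83
tool_pos: [0.5798, -0.0804, 0.0451]
tool_rot: [0.25, 1.556, -0.251]
contact_force: [-0.6, -1.4, -0.4]
opening: -0.0002
```

```bash
python3 c.py pics/w6.png
```

```text
TCP rail [-45.1 -23.5] 0.04507662360305925 yaw -11.7 F tool [ 0.4 -1.5 -0.2]
0.78 [237.2, 221.6] 580 [-1.1863909  16.11005289  0.43259012] [-29.44810973 -27.16331893]
```

Request:
move_arm:
  increments:
    - [[0,0.0095,0.0022,-0.025],[0,0.0095,0.0022,-0.025],[0,0.0095,0.0022,-0.025],[0,0.0095,0.0022,-0.025]]

```text
t: 20.27
tool_pos: [0.5843, -0.0719, 0.0451]
tool_rot: [0.128, 1.567, -0.129]
contact_force: [0.0, -0.5, -0.4]
opening: 0.0
```

Request:
move_arm:
  increments:
    - [[0,0.004,0.001,-0.01],[0,0.004,0.001,-0.01]]

```text
t: 20.43
tool_pos: [0.5851, -0.0699, 0.0451]
tool_rot: [0.104, 1.568, -0.104]
contact_force: [0.2, -1.9, -0.5]
opening: -0.0
```

Request:
move_arm:
  increments:
    - [[0,0.004,0,-0.01],[0,0.004,0,0]]

```text
t: 20.6
tool_pos: [0.5854, -0.0683, 0.0452]
tool_rot: [0.089, 1.569, -0.092]
contact_force: [-0.4, -5.6, -0.7]
opening: -0.0
```

Request:
move_arm:
  increments:
    - [[0,0.003,0,0],[0,0,0,0]]

```text
t: 20.77
tool_pos: [0.5854, -0.0683, 0.0452]
tool_rot: [0.089, 1.569, -0.093]
contact_force: [-0.6, -5.8, -1.6]
opening: -0.0
```

Request:
move_arm:
  increments:
    - [[0,0.003,0,0],[0,0,0,0]]

```text
t: 20.93
tool_pos: [0.5854, -0.0681, 0.0452]
tool_rot: [0.088, 1.569, -0.094]
contact_force: [-1.1, -7.6, 0.1]
opening: 0.0003
```

The keeper has stopped at its limit, with the force rising and no further movement. I back off, rise clear and look.

Request:
move_arm:
  increments:
    - [[0,-0.01,0,0],[0,-0.02,0,0],[0,-0.03,0,0],[0,-0.04,0,0],[-0.05,0,0,0],[-0.05,0,0,0],[-0.05,0,0,0],[-0.05,0,0,0],[-0.05,0,0,0],[-0.05,0,0,0],[-0.05,0,0,0],[0,-0.08,0,0],[0,-0.08,0,0],[0,-0.08,0,0],[0,-0.08,0,0],[0,-0.08,0,0],[0,-0.08,0,0],[0,-0.08,0,0],[0,0,0,0],[0,0,0,0]]

```text
t: 22.6
tool_pos: [0.5666, -0.2308, 0.1333]
tool_rot: [0.092, 1.568, -0.092]
contact_force: [-0.2, -0.2, 0.2]
opening: 0.0002
```

```bash
python3 - <<'E'
from h import *
s=ctrl.get_obs();print(s["t"],rail(s["tool_pos"]),s["contact_force"].round(1))
im=ctrl.get_image("wrist");im["extrinsics"]=wristE(im,s)
P=cloud(im);Q=(P[...,:2]-o)@np.array([u,n]).T*1000;z=P[...,2]*1000;px=im["pixels"]
m=(abs(z-35)<4)&(px.max(-1)<70)&(abs(Q[...,1])<18)&(Q[...,0]>-15)&(Q[...,0]<60);print("cell back",np.percentile(Q[m],[1,99],axis=0).round(1))
g=(z>19)&(z<28)&(abs(Q[...,1])<22)&(Q[...,0]>-40)&(Q[...,0]<-12);f=np.polyfit(Q[g][:,1],Q[g][:,0],1);print("bar",g.sum(),"tilt deg",np.degrees(np.arctan(f[0])),"x",f[1])
b=(z>40)&(z<55)&(abs(Q[...,0]+19)<20)&(abs(Q[...,1]+28)<15);print("post",b.sum(),Q[b].mean(0))
h=(z>22)&(z<30)&(np.hypot(Q[...,0]+18,Q[...,1]-32)<9);print("hinge",h.sum(),Q[h].mean(0))
W=px[:300,100:460,::-1]
im=ctrl.get_image("top");a=im["pixels"][160:260,220:400,::-1]
cv2.imwrite("pics/end.png",np.vstack([cv2.copyMakeBorder(W,0,0,0,280,0),cv2.resize(a,(640,300))]) if 0 else np.hstack([W,cv2.resize(a,(440,244)) if 0 else cv2.copyMakeBorder(cv2.resize(a,(430,239)),0,61,0,0,0)]))
for nme in ("spare_cell","screwdriver","screw_tin"):
    q=ctrl.trace("top",nme)[:1]; print(nme,[x["pixel"] for x in q])
E
```

```text
22.6 [-195.9818742   -27.54403373] [-0.2 -0.2  0.2]Traceback (most recent call last):
  File "<stdin>", line 5, in <module>
    return _quantile_unchecked(
        a, q, axis, out, overwrite_input, method, keepdims, weights)
    return _ureduce(a,
                    func=_quantile_ureduce_func,
    ...<5 lines>...
                    overwrite_input=overwrite_input,
                    method=method)
    r = func(a, **kwargs)
    result = _quantile(arr,
                       quantiles=q,
    ...<2 lines>...
                       out=out,
                       weights=wgt)
    slices_having_nans = np.isnan(arr[-1, ...])
                                  ~~~^^^^^^^^^
IndexError: index -1 is out of bounds for axis 0 with size 0
```

Request:
move_arm:
  increments:
    - [[-0.03,0.09,-0.025,0],[-0.03,0.09,-0.025,0],[-0.03,0.09,-0.025,0],[-0.03,0.09,-0.025,0],[0,0,0,0],[0,0,0,0]]

```text
t: 23.15
tool_pos: [0.5524, -0.1361, 0.1633]
tool_rot: [0.088, 1.568, -0.088]
contact_force: [-0.2, 0.6, -0.5]
opening: 0.0001
```

```bash
python3 - <<'E'
from h import *
s=ctrl.get_obs();print(s["t"],rail(s["tool_pos"]),s["contact_force"].round(1))
im=ctrl.get_image("wrist");im["extrinsics"]=wristE(im,s)
px=im["pixels"];W=px[:300,100:460,::-1]
t=ctrl.get_image("top");a=t["pixels"][160:260,220:400,::-1]
cv2.imwrite("pics/end.png",np.hstack([W,cv2.copyMakeBorder(cv2.resize(a,(430,239)),0,61,0,0,cv2.BORDER_CONSTANT)]))
for nme in ("spare_cell","screwdriver","screw_tin"): print(nme,[x["pixel"] for x in ctrl.trace("top",nme)[:1]])
P=cloud(im);Q=(P[...,:2]-o)@np.array([u,n]).T*1000;z=P[...,2]*1000
def st(k,m): print(k,m.sum(),np.percentile(Q[m],[1,50,99],axis=0).round(1).tolist() if m.any() else "")
st("cell back",(abs(z-35)<4)&(px.max(-1)<70)&(abs(Q[...,1])<18)&(Q[...,0]>-15)&(Q[...,0]<40))
g=(z>19)&(z<28)&(abs(Q[...,1]+2)<18)&(Q[...,0]>-40)&(Q[...,0]<-12);st("bar",g)
f=np.polyfit(Q[g][:,1],Q[g][:,0],1);print("tilt deg",np.degrees(np.arctan(f[0])),f[1])
st("post",(z>42)&(z<55)&(abs(Q[...,0]+19)<20)&(abs(Q[...,1]+28)<15))
st("hinge",(z>22)&(z<30)&(np.hypot(Q[...,0]+18,Q[...,1]-32)<9))
E
```

```text
23.15 [-103.62607967   -2.5757805 ] [-0.2  0.6 -0.5]
spare_cell [[231.5, 251.6]]
screwdriver [[174.6, 321.2]]
screw_tin [[247.2, 392.4]]
cell back 3728 [[-9.8, -17.7], [15.1, -0.1], [35.4, 17.2]]
bar 698 [[-22.5, -19.7], [-17.7, -1.8], [-12.9, 15.4]]
tilt deg 0.523245572885714 -17.87180360411974
post 182 [[-22.3, -32.7], [-17.9, -28.1], [-13.5, -23.6]]
hinge 367 [[-24.6, 23.5], [-17.7, 31.0], [-11.0, 38.2]]
```

View pics/end.png

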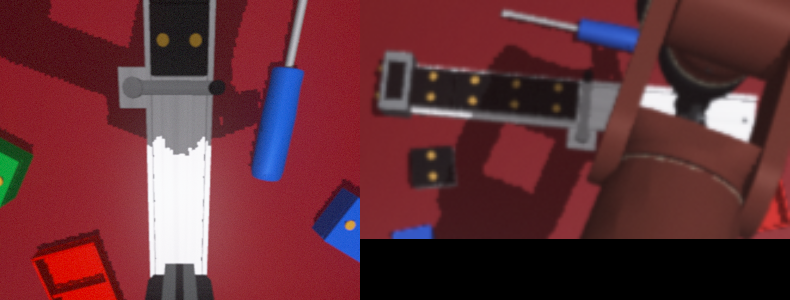

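The keeper lies square across the rail: hinge, bar and post are all at x≈−17.8, with a tilt of 0.5°. The gap to cell4 is 3.1 mm, which matches a row fully home. Bystanders are where they were.

```bash
python3 -c "
from station import ctrl
print(ctrl.finish_job())"
```

```text
the job is handed in; nothing more can be done
None
```

The job is done and handed in at about 23 s of the 58 s allowed.

- **Row:** I pushed only cell4's back face with the closed fingertips. The row slid about 83 mm at roughly 2–4 N, then stopped dead at the end stop as the force rose to 13 N.
- **Keeper:** I pushed its post round an arc from about −0.57 rad until it stopped moving at its limit, at about 8 N. I then backed the arm clear.

**Last checks:** the bar is within 0.5° of square. It sits 3.1 mm clear of cell4's back (3 mm expected), and the top view shows the row up against the stop. The spare cell looks unmoved, and so do the screwdriver and the look-alike blocks in view. The arm hid part of the tin in the last top picture. The phone, bottle and tweezers were not re-checked, and the arm did not go near them while low.

**Disagreements:** positions from the wrist camera came out about 1–2 mm off my rail frame, within the stated calibration. My first script for the final look failed because the keeper was out of view; I moved the arm and repeated it.

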